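# Hold a glass measuring cylinder softly in a sprung jaw stand

## Task

Gently stand the taller of the two glass measuring cylinders upright on the holding stand, in the notch of its fixed V; let go of it, then slide the stand's jaw up until its sprung pad bears softly on the glass, pushed back by about half its 16 mm of travel. The glass is fragile: grip it as lightly as you can, do not bump or drop it and never press the pad home. Leave the shorter cylinder standing where it is.

Things in the scene. Friction and masses are not known exactly. Their poses are not given: they have to be found in the camera images.
- tall_cylinder: The taller measuring cylinder: clear glass, 200 mm high, 100 g, tube 28 mm across below, 32 at the lip, on a round foot 53 mm across, 9 mm thick. Origin: centre of the foot's underside; z along the tube. Stands at the right. Breaks if finger pressure on it, both fingers added, passes 80 N (grip with about 20 N a finger) or if it meets the stand with over 40 N. Not to be dropped over 5 mm. Grip it 150 to 180 mm up.
- short_cylinder: The shorter measuring cylinder: 150 mm high, tube 28 mm across, on a blueish foot 53 mm across. Origin: centre of its underside. A bystander, at the other of the two places at the right. Behind the two, at x 0.56, y -0.29, the 12 mm rod of a retort stand rises 0.67 m from the worktop: keep the arm clear of it.
- stand: The holding stand, fixed to the worktop: aluminium plate 250 x 90 mm, 12 mm thick. x axis: level, along the slide, toward the V. Origin 70 mm in front of the seat. The V is an upright 90 degree notch of two black cheeks, 35 to 105 mm above the worktop; they wrap the back of the tube, 30 mm to either side. The grey upright behind rises to 112 mm.
- seat (a point): Where the centre of the foot's underside comes when the tube lies in the V: on top of the base plate, 12 mm above the worktop. Axes as the stand (x into the V). The foot goes under the cheeks but not down through them: lower the cylinder with its axis 20 to 30 mm in front (x = -25 mm), then move it level along +x into the V.
- jaw_handle (a point): Grip point of the jaw's upright black handle, on its middle line, 19 mm below its top, 102 mm above the worktop. Handle: 18 mm thick along the slide, 30 mm wide across it. The grey post that carries the pad stands 25 mm in front of it (+x), its top 81 mm above the worktop. Axes as the stand.
- pad_face (a point): Middle of the front face of the pad (dark rubber, 30 x 30 mm, facing the V), 70 mm above the worktop, 112 mm in front of jaw_handle when the pad is free. Axes as the stand. It touches the tube when 14.5 mm from the tube's axis.
- jaw (a joint): Slide of the jaw, m: 0 drawn right back, grows toward the V, to 0.085. It stays where it is left; sliding it takes about 11 N, which is more than the pad's spring.
- pad (a joint): How far the sprung pad is pushed back toward the jaw, m: 0 free (16 mm of bare stem shows), 0.016 pushed home. Spring 600 N/m, about 5 N at half travel. Over 13 N from the jaw breaks the glass.

How it is judged:
By the outcome, as a careful person would: the job done as asked, in the order asked, and still so for the second after the job is handed in, with the robot touching nothing.
It also fails if it takes over 67 s, if anything falls off the work surface, if the arm or the gripper's body presses on something with over 40 N, if the wrist force passes 120 N, or if a joint passes its speed limit or range.

## Robot

A 6-joint arm with a two-finger parallel gripper is mounted at the origin on a cart in front of the work surface, level with it; the furniture and walls round the work are solid. World frame = base frame: x ahead of the robot, y to its left, z up, the work surface at z = 0. Lengths are in m, angles in rad, forces in N, time in s.
With the tool pointing down it reaches from about 0.35 to 0.975 m from the base axis. Payload 7.1 kg.
Tool frame: the origin (TCP) lies midway between the tips of the shut fingers; the grasp point (between the pads) lies 19 mm behind it; z points along the fingers, x is the direction in which the jaws open and shut, and the axes are right-handed (so a half turn about z gives the same grasp; the last joint's range is limited). The gripper opens to 88 mm and grips with 3 to 60 N. Pads are 20 mm wide; open, the fingers measure 115 mm over their backs; the gripper's body (75 mm by 178 mm) begins 61 mm behind the grasp point.
Start: joints at [1.257, 0.423, 1.63, -0, 1.089, -0.019], TCP at [0.182, 0.598, 0.223] pointing down, gripper open.
Joint ranges: [-3, 3], [-0.9, 2.11], [0.09, 2.58], [-1.31, 4.45], [0.11, 2.69], [-2.54, 2.54]. Speed limits (rad/s): [2.39, 2.39, 3.01, 3.14, 3.14, 3.14].

## Interface

Orientations are given as a unit quaternion [w, x, y, z].
In Python, from station import move_pose, movel, movej, command_gripper, wait, inverse_kinematics, read_camera, camera_info, MotionError, job_done, get_time, get_joint_pos, get_qvel, get_effort, get_tcp_pos, get_ee_rot, get_ft_force, get_ft_torque, get_grip_width gives the robot as it stands. Calls block until the motion is done:
- move_pose(position, orientation): joint-space move of the TCP to a pose.
- movel(position, frame=None, v=0.15, until_force=None): straight line of the TCP; frame=None keeps the orientation; v is the mean speed in m/s. With until_force (N) it stops when the force on the tool has changed by that much, and returns True; else False.
- movej(angles): joint-space move.
- command_gripper(opening): opening from 0.0 (shut) to 1.0 (fully open); the grip force is fixed at half the most; returns when the fingers have stopped.
- wait(seconds).
- inverse_kinematics(position, orientation): joint angles nearest the present ones, or None.
- read_camera(name): name is "side" or "top"; returns the picture (384x512x3 uint8, red, green, blue); there is no depth.
- camera_info(name): a dict with "intrinsics" (3x3 intrinsics, pixels), "T" (4x4, takes a point from camera to world coordinates). Camera axes: x right, y up, looking along -z (the intrinsics and any distortion apply to the point x, -y, -z); pixel columns grow to the right and rows downward; lengths in m; the calibration is good to about 2 mm. A picture is of the moment at which its call begins. camera_info takes no time and is no camera call.
A pose or a line that the arm cannot do raises MotionError and nothing moves.
- job_done(): hands the job in, once; it reports no verdict.
Readings, each from a call of its own:
- get_time(): time.
- get_joint_pos(): joint angles.
- get_qvel(): joint speeds.
- get_effort(): joint torques, N m.
- get_tcp_pos(): TCP position.
- get_ee_rot(): TCP orientation.
- get_ft_force(): force on the tool from outside, world axes, zero at the start.
- get_ft_torque(): the same for the moment, N m.
- get_grip_width(): opening from 0.0 (shut) to 1.0 (fully open).
Only numpy, scipy, OpenCV 4.12 (cv2) and the standard library are available. Lean on these libraries where they do the work, as an engineer would, in place of code of your own. Each camera call takes 0.05 s, during which the arm holds its last target.

## Working session

There is one attempt and no reset: what is moved stays moved. The work goes in short steps, each a Python script; the robot and the scene stay as the last script left them, time stands still between calls to the robot, and variables do not carry over. Pictures are saved under pics/ and viewed, and the job is handed in when it is done.

```bash
ls; mkdir -p pics; python3 - <<'E'
from station import *
import cv2,numpy as np
np.set_printoptions(precision=4,suppress=True)
for n in("side","top"):
    cv2.imwrite(f"pics/{n}0.png",cv2.cvtColor(read_camera(n),cv2.COLOR_RGB2BGR)); print({k:(np.array(v) if k!='x' else v) for k,v in camera_info(n).items()})
print(get_time(),get_ee_rot())
E
```

```text
pics
{'intrinsics': array([[425.9728,   0.    , 259.1288],
       [  0.    , 425.9728, 188.5564],
       [  0.    ,   0.    ,   1.    ]]), 'T': array([[ 0.8506,  0.3533, -0.3895, -0.0191],
       [-0.5258,  0.5776, -0.6244, -0.7818],
       [ 0.0044,  0.7359,  0.677 ,  0.9567],
       [ 0.    ,  0.    ,  0.    ,  1.    ]])}
{'intrinsics': array([[351.4932,   0.    , 249.8111],
       [  0.    , 351.4932, 190.1674],
       [  0.    ,   0.    ,   1.    ]]), 'T': array([[-0.0016,  0.9795, -0.2016,  0.2655],
       [-1.    , -0.001 ,  0.0032, -0.0026],
       [ 0.0029,  0.2016,  0.9795,  1.066 ],
       [ 0.    ,  0.    ,  0.    ,  1.    ]])}
0.1 [ 0.0004  0.8033  0.5956 -0.0006]
```

View pics/side0.png

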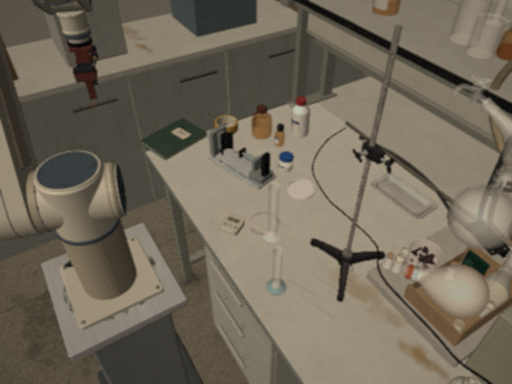

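View pics/top0.png

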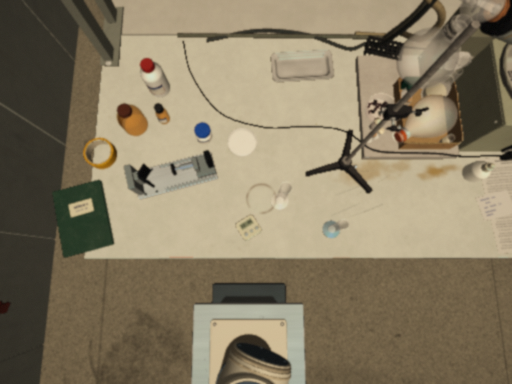

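The side picture shows the tall cylinder with its foot near (271,237) and the short one, blue foot, near (276,287). The stand is at about (240,165). In the top picture the V is at about (145,178), the handle at (209,158), and the tall foot at about (280,203). I'll enlarge these areas next.

```bash
python3 - <<'E'
import cv2
t=cv2.imread("pics/top0.png");s=cv2.imread("pics/side0.png")
def c(im,x,y,w,h,k,n): cv2.imwrite(n,cv2.resize(im[y:y+h,x:x+w],None,fx=k,fy=k,interpolation=cv2.INTER_CUBIC))
c(t,115,140,110,65,7,"pics/t_stand.png")
c(t,235,175,110,75,7,"pics/t_cyl.png")
c(s,195,115,90,75,8,"pics/s_stand.png")
c(s,240,175,70,125,4.8,"pics/s_cyl.png")
E
```

```text
(no output)
```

View pics/t_stand.png

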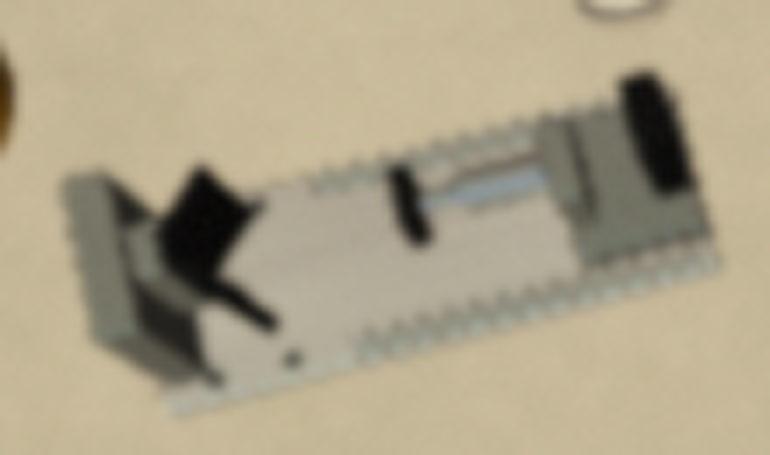

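View pics/t_cyl.png

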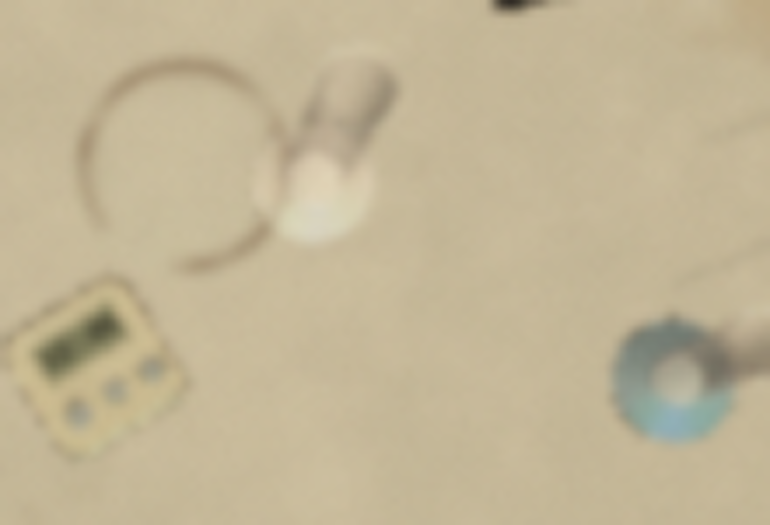

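View pics/s_stand.png

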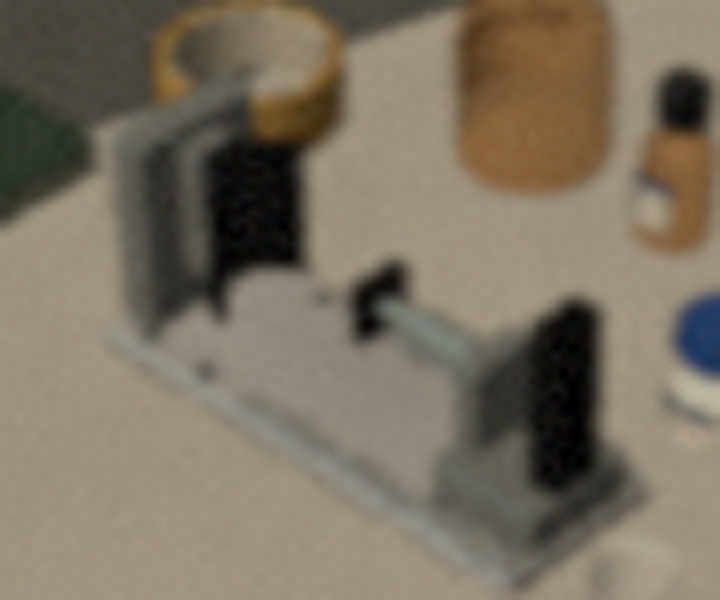

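View pics/s_cyl.png

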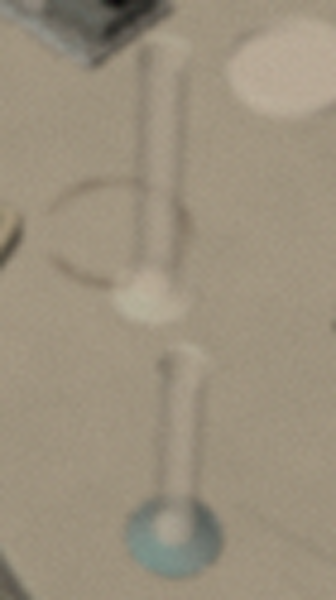

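```bash
cat > h.py <<'E'
import numpy as np,cv2
from scipy.optimize import least_squares
from station import *
C={n:(np.array(camera_info(n)["intrinsics"]),np.array(camera_info(n)["T"])) for n in("side","top")}
def proj(n,P):
    K,T=C[n];P=np.atleast_2d(P);p=(P-T[:3,3])@T[:3,:3]
    p=p*[1,-1,-1];q=p@K.T;return q[:,:2]/q[:,2:]
def ray(n,u,z):
    K,T=C[n];d=np.linalg.inv(K)@[u[0],u[1],1];d=T[:3,:3]@(d*[1,-1,-1]);o=T[:3,3];return o+d*(z-o[2])/d[2]
def cr(u,v,x,y,k): return ((u+.5)/k-.5+x,(v+.5)/k-.5+y)
ts=lambda u,v:cr(u,v,115,140,7)
tc=lambda u,v:cr(u,v,235,175,7)
ss=lambda u,v:cr(u,v,195,115,8)
sc=lambda u,v:cr(u,v,240,175,4.8)
E
python3 - <<'E'
from h import *
np.set_printoptions(precision=4,suppress=True)
print("tall foot",ray("top",tc(314,186),.005),ray("side",sc(149,296),.005))
print("tall lip",ray("top",tc(356,88),.2),ray("side",sc(166,44),.2))
print("short foot",ray("top",tc(672,381),.005),ray("side",sc(174,538),.005))
print("plate NR",ray("top",ts(720,265),0),ray("side",ss(515,590),0))
print("plate NL",ray("top",ts(172,412),0),ray("side",ss(105,338),0))
print("plate FR",ray("side",ss(650,490),0.006))
print("cheek tips",ray("top",ts(205,165),.105),ray("top",ts(275,325),.105),ray("side",ss(295,140),.105))
print("handle top",ray("top",ts(645,110),.121), ray("side",ss(570,310),.121))
print("pad top mid",ray("top",ts(402,175),.085),ray("side",ss(385,280),.085))
E
```

```text
tall foot [ 0.4495 -0.0967  0.005 ] [ 0.4483 -0.0981  0.005 ]
tall lip [ 0.4515 -0.0952  0.2   ] [ 0.4602 -0.0888  0.2   ]
short foot [ 0.3641 -0.2494  0.005 ] [ 0.3649 -0.2525  0.005 ]
plate NR [0.5256 0.0948 0.    ] [0.5313 0.1019 0.    ]
plate NL [0.4593 0.3346 0.    ] [0.4619 0.3412 0.    ]
plate FR [0.61   0.1199 0.006 ]
cheek tips [0.5418 0.2944 0.105 ] [0.4755 0.2625 0.105 ] [0.5407 0.2983 0.105 ]
handle top [0.5599 0.1149 0.121 ] [0.567  0.1189 0.121 ]
pad top mid [0.5432 0.219  0.085 ] [0.5369 0.2153 0.085 ]
```

```bash
cat > ov.py <<'E'
from h import *
def W(p,s):
    X,Y,a=s;c,n=np.cos(a),np.sin(a);p=np.atleast_2d(p)
    return np.c_[X+c*p[:,0]-n*p[:,1],Y+n*p[:,0]+c*p[:,1],p[:,2]]
def box(x0,x1,y0,y1,z0,z1):
    b=[(x,y,z) for x in(x0,x1) for y in(y0,y1) for z in(z0,z1)]
    return [(b[i],b[j]) for i in range(8) for j in range(i+1,8) if sum(abs(np.subtract(b[i],b[j]))>1e-9)==1]
def draw(s,h,img,out,pd=0,cyl=None):
    L=[(e,(0,0,255)) for e in box(-.125,.125,-.045,.045,0,.012)]
    v=.07+.014*2**.5
    for z in(.035,.105):
        L+=[(((v,0,z),(v-.03,.03,z)),(0,255,0)),(((v,0,z),(v-.03,-.03,z)),(0,255,0))]
    L+=[(((v-.03,y,.035),(v-.03,y,.105)),(0,255,0)) for y in(.03,-.03)]
    L+=[(e,(255,0,0)) for e in box(h-.009,h+.009,-.015,.015,.04,.121)]
    f=h+.112-pd
    L+=[(e,(255,255,0)) for e in box(f-.0001,f,-.015,.015,.055,.085)]
    if cyl is not None:
        for r,z in((.0265,0),(.0265,.009),(.016,.2),(.014,.2),(.014,.02)):
            t=np.linspace(0,6.29,25);P=np.c_[cyl[0]+r*np.cos(t),cyl[1]+r*np.sin(t),0*t+z]
            L+=[((P[i],P[i+1],1),(255,0,255)) for i in range(24)]
    for n,x,y,w,hh,k in((("top",)+out[0]),(("side",)+out[1])):
        im=cv2.resize(img[n][y:y+hh,x:x+w],None,fx=k,fy=k,interpolation=cv2.INTER_CUBIC)
        for e,c in L:
            q=proj(n,np.array(e[:2]) if len(e)==3 else W(e,s));q=(q-[x,y]+.5)*k-.5
            cv2.line(im,tuple(int(round(a)) for a in q[0]),tuple(int(round(a)) for a in q[1]),c,1,cv2.LINE_AA)
        cv2.imwrite(f"pics/ov_{n}_{OV}.png",im)
OV="a"
if __name__=="__main__":
    import sys
    OV=sys.argv[1];s=[float(a) for a in sys.argv[2:5]];s[2]=np.radians(s[2]);h=float(sys.argv[5]);cy=[float(a) for a in sys.argv[6:8]]
    img={n:cv2.imread(f"pics/{n}0.png") for n in("top","side")}
    draw(s,h,img,((115,140,110,65,7),(195,115,90,75,8)))
    OV+="c"; draw(s,h,img,((235,175,110,75,7),(240,175,70,80,7)),cyl=cy)
E
python3 ov.py a .5378 .228 105.9 -.112 .4493 -.0968
```

```text
(no output)
```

View pics/ov_top_a.png

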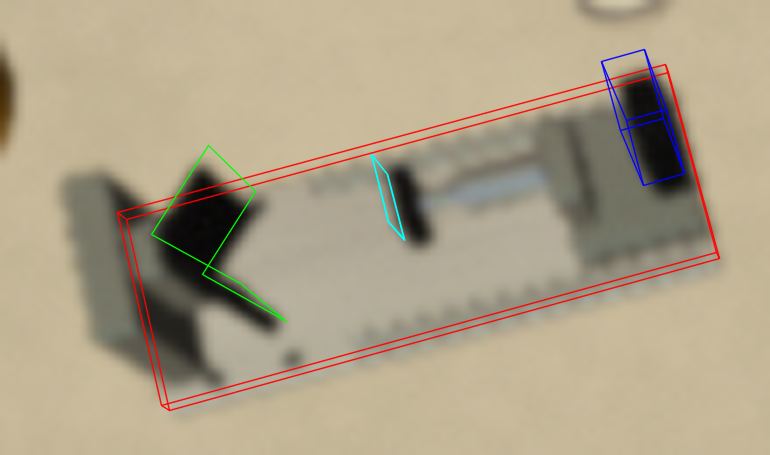

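View pics/ov_side_a.png

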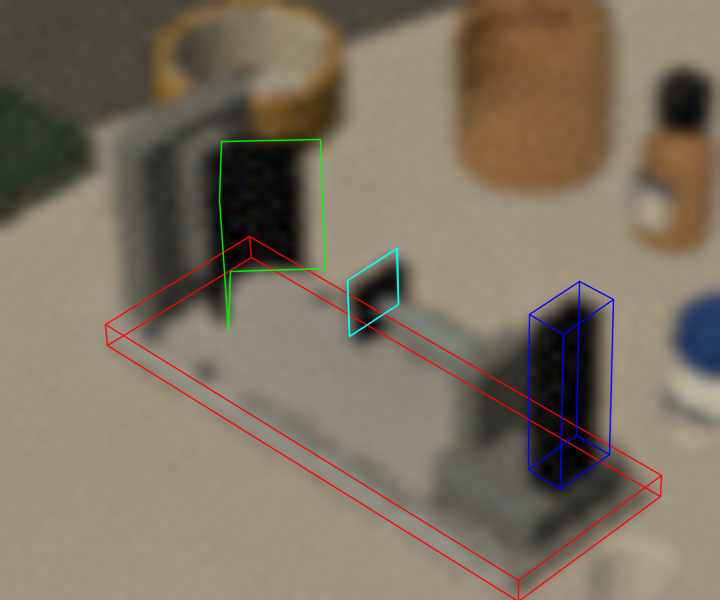

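View pics/ov_top_ac.png

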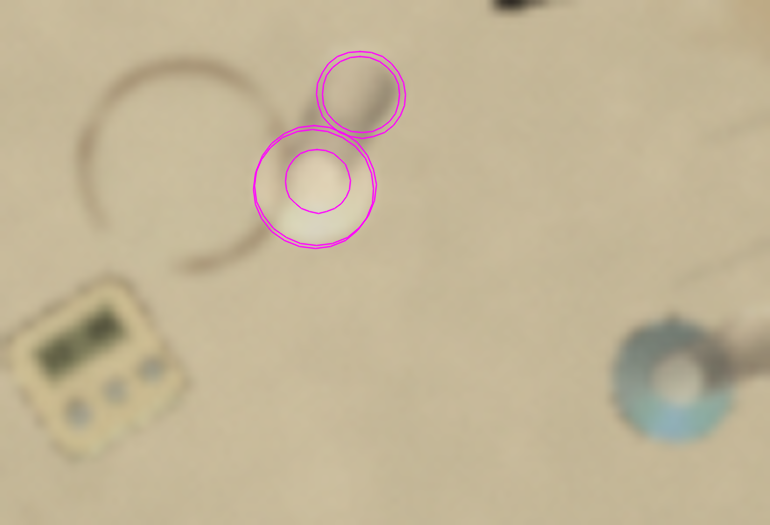

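View pics/ov_side_ac.png

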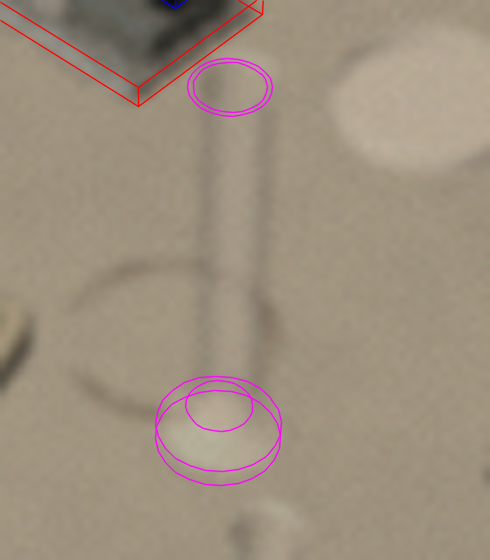

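```bash
cat > fit.py <<'E'
from ov import *
v=.07+.014*2**.5
def pts(s,h):
    f=h+.112
    M=[("top",(v-.03,-.03,.105),ts(205,163)),("top",(v-.03,-.03,.035),ts(260,206)),("top",(v-.03,.03,.105),ts(277,328)),
       ("side",(v-.03,-.03,.105),ss(301,142)),("side",(v-.03,-.03,.035),ss(301,268)),
       ("top",(f,-.015,.085),ts(388,165)),("top",(f,.015,.055),ts(412,247)),
       ("side",(f,-.015,.085),ss(403,258)),("side",(f,.015,.055),ss(355,338)),
       ("top",(h+.009,-.015,.121),ts(620,80)),("top",(h-.009,-.015,.121),ts(658,70)),
       ("side",(h-.009,-.015,.121),ss(602,305)),("side",(h+.009,-.015,.121),ss(572,292)),("side",(h+.009,.015,.121),ss(532,320)),
       ("top",(-.125,.045,.0),ts(721,265)),("top",(.125,.045,.0),ts(170,414)),("side",(-.125,.045,0),ss(515,592)),("side",(.125,.045,0),ss(105,338)),("side",(-.125,-.045,.012),ss(652,478))]
    return np.array([proj(n,W(p,s))[0]-u for n,p,u in M])
r=least_squares(lambda p:pts(p[:3],p[3]).ravel(),[.537,.228,1.85,-.11],loss="soft_l1")
print(r.x,np.degrees(r.x[2]));np.set_printoptions(precision=1,suppress=True);print(pts(r.x[:3],r.x[3]))
E
python3 fit.py
```

```text
[ 0.53199024  0.22725815  1.85162337 -0.11699547] 106.09020445055688
[[ 0.5 -0.5]
 [-0.6 -0.2]
 [-5.  -4.3]
 [ 0.9  0.2]
 [ 1.6  0.7]
 [-0.6 -0.1]
 [ 0.6  0.4]
 [-1.1 -0. ]
 [-1.1  1. ]
 [-0.8 -1.3]
 [-0.1 -1.6]
 [ 1.2  0.6]
 [ 0.7 -0.1]
 [-0.5  0.6]
 [-0.1  0.7]
 [ 0.1  1.4]
 [-0.9  1.9]
 [-1.2  1.6]
 [-0.2  0.2]]
```

```bash
sed -i 's/(v-.03,.03,.105),ts(277,328)/(v-.03,.03,.035),ts(277,328)/' fit.py; python3 fit.py|head -5; python3 ov.py b $(python3 fit.py|head -1|tr -d '[]'|awk '{print $1,$2,$3*57.29578,$4}') .4493 -.0968
```

```text
[ 0.53277474  0.22837483  1.84121717 -0.11773859] 105.49397302979622
[[ 0.2 -1. ]
 [-0.9 -0.7]
 [ 0.9  0.5]
 [ 1.1 -0.1]
```

View pics/ov_top_b.png

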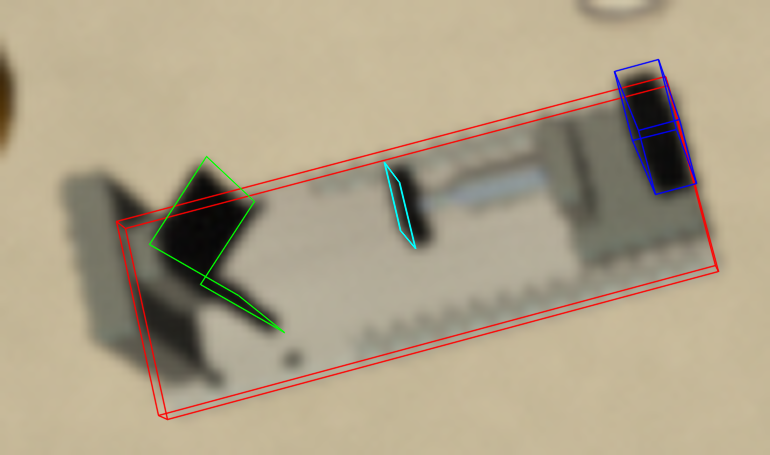

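View pics/ov_side_b.png

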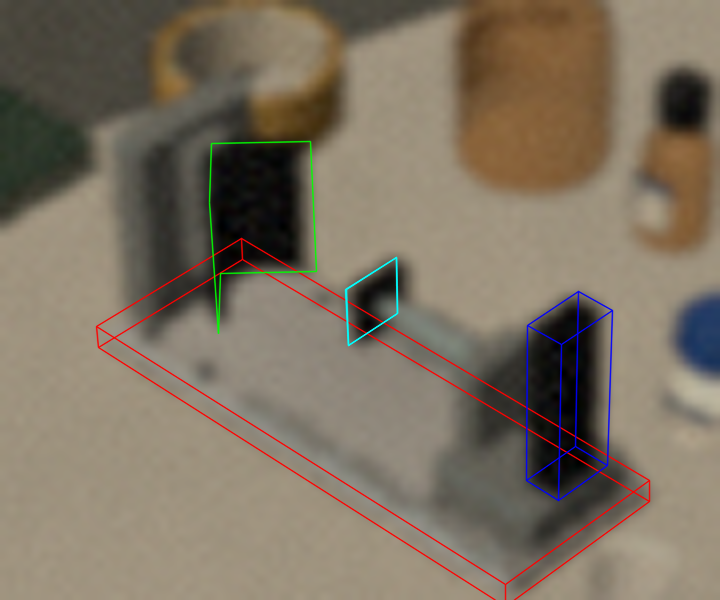

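The fit puts the stand at (0.533, 0.228) with yaw 105.5°, to within about 3 mm. The tall cylinder is at (0.449, -0.097). Next I move above the cylinder and check alignment by camera.

```bash
cat >> h.py <<'E'
def Q(deg): a=np.radians(deg)/2; return [0,float(np.cos(a)),float(np.sin(a)),0]
def snap(tag,box):
    for n in("top","side"):
        im=cv2.cvtColor(read_camera(n),cv2.COLOR_RGB2BGR);cv2.imwrite(f"pics/{n}{tag}.png",im)
        x,y,w,h,k=box[n];cv2.imwrite(f"pics/{n}{tag}_z.png",cv2.resize(im[y:y+h,x:x+w],None,fx=k,fy=k,interpolation=cv2.INTER_CUBIC))
E
python3 - <<'E'
from h import *
np.set_printoptions(precision=4,suppress=True)
print("clamp if z .3/.4/.45",[ray("top",(385,115),z) for z in(.3,.4,.45)])
movel([.21,.56,.32],v=.2)
move_pose([.4495,-.0975,.30],Q(15.5))
movel([.4495,-.0975,.215],v=.1)
print(get_time(),np.array(get_tcp_pos()),np.array(get_joint_pos()),get_ft_force(),get_grip_width())
snap("1",{"top":(230,110,130,110,6),"side":(190,80,140,180,3.3)})
print(proj("top",[[.4495,-.0975,.215]]),proj("side",[[.4495,-.0975,.215]]))
E
```

```text
clamp if z .3/.4/.45 [array([ 0.6017, -0.3204,  0.3   ]), array([ 0.5578, -0.2789,  0.4   ]), array([ 0.5359, -0.2582,  0.45  ])]
4.275 [ 0.4499 -0.0976  0.2155] [-0.2394  0.1893  1.9887 -0.      0.9627 -0.51  ] [ 0.0672  0.4436 -0.0891] 0.9993033022829139
[[286.9823 186.643 ]] [[272.7453 182.8299]]
```

View pics/top1_z.png

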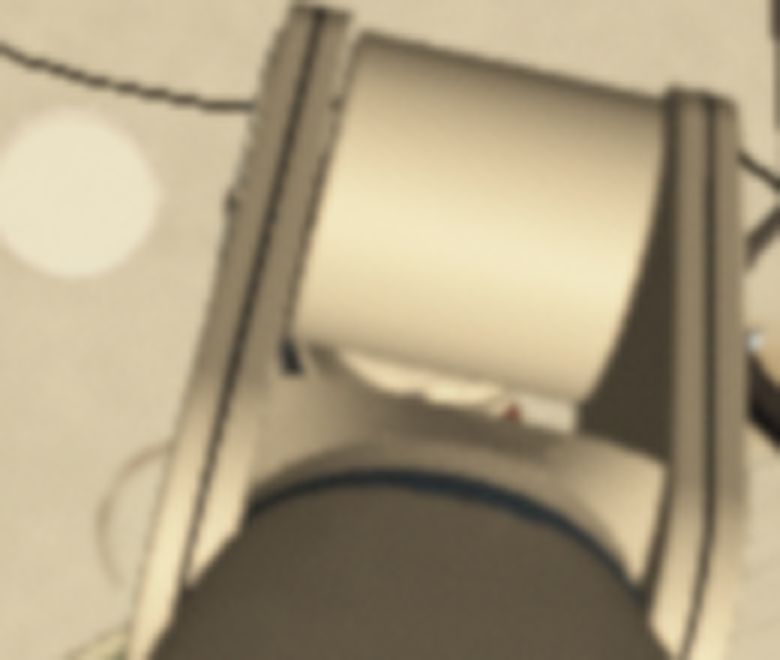

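View pics/side1_z.png

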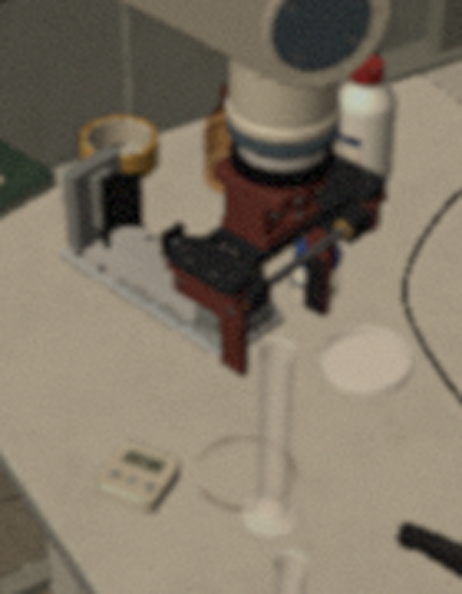

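The fingers' midpoint at about pixel (273,183.6) agrees with the projection (272.7,182.8). The lip lies between the fingers, so I descend and grip.

```bash
python3 - <<'E'
from h import *
np.set_printoptions(precision=3,suppress=True)
print(movel([.4495,-.0975,.146],v=.08,until_force=4),get_time())
snap("2",{"top":(230,110,130,110,6),"side":(220,130,110,130,4.5)})
for o in(.5,.4,.35,.33,.32,.315,.31):
    command_gripper(o);print(o,get_grip_width(),np.array(get_ft_force()),get_time())
E
```

```text
False 5.3833
0.5 0.4999065515067889 [-0.009  0.202 -0.337] 6.3083
0.4 0.39911097328542544 [ 0.596 -0.477 -0.377] 6.6917
0.35 0.35508307188381777 [ 0.345  0.612 -0.584] 6.9917
0.33 0.35221767407691085 [-0.27   0.932 -0.163] 7.2083
0.32 0.3519697434309885 [ 0.005 -0.22  -1.579] 7.425
0.315 0.34595799176006403 [-0.389  0.068 -1.503] 7.6417
0.31 0.34853413790765453 [ 0.051 -0.436 -1.817] 7.8583
```

View pics/side2_z.png

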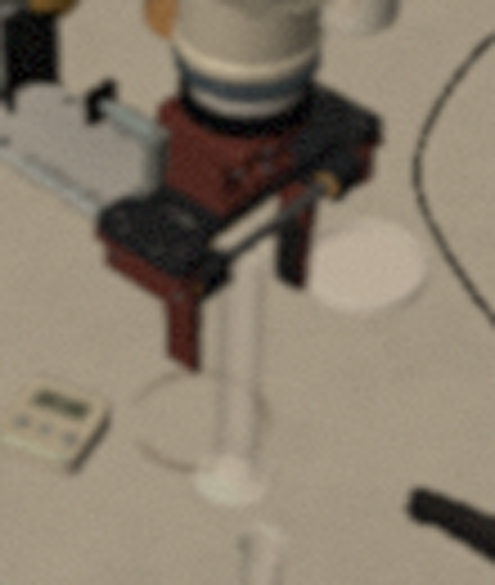

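```bash
python3 - <<'E'
from h import *
np.set_printoptions(precision=3,suppress=True)
movel([.4495,-.0975,.166],v=.05); wait(.2)
print(get_grip_width(),np.array(get_ft_force()),get_tcp_pos(),get_time())
snap("3",{"top":(230,110,130,110,6),"side":(220,130,110,130,4.5)})
E
```

```text
0.34991438629938115 [-0.451  0.057 -1.343] [ 0.449 -0.097  0.166] 8.6083
```

View pics/side3_z.png

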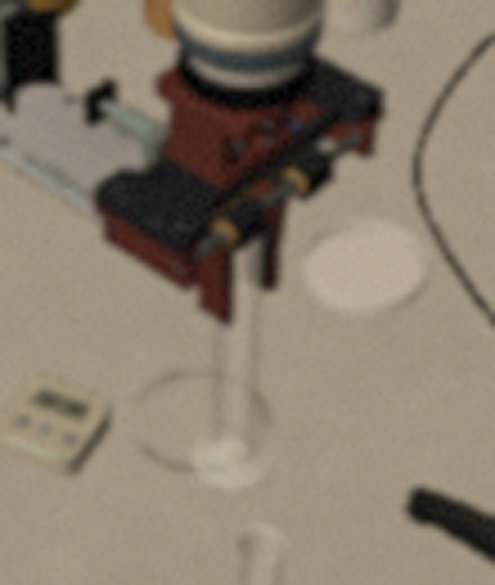

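```bash
python3 - <<'E'
from h import *
p=proj("side",[[.4495,-.0975,0],[.4495,-.0975,.015],[.4495,-.0975,.02]]);print((p-[220,130])*4.5)
a=cv2.imread("pics/side2.png")[220:250,255:290];b=cv2.imread("pics/side3.png")[220:250,255:290]
cv2.imwrite("pics/cmp.png",cv2.resize(np.hstack([a,b]),None,fx=10,fy=10,interpolation=cv2.INTER_CUBIC))
E
```

```text
[[228.82916291 481.90668883]
 [229.35935498 466.72073349]
 [229.53800944 461.60364729]]
```

View pics/cmp.png

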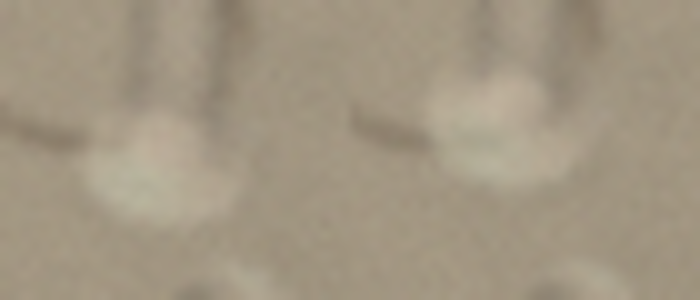

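```bash
cat >> h.py <<'E'
SX,SY,SA=.5328,.2284,np.radians(105.5)
def S(x,y=0,z=0): return [SX+np.cos(SA)*x-np.sin(SA)*y,SY+np.sin(SA)*x+np.cos(SA)*y,z]
E
python3 - <<'E'
from h import *
np.set_printoptions(precision=3,suppress=True)
movel([.4495,-.0975,.31],v=.12)
movel(S(.045,0,.31),v=.15)
movel(S(.045,0,.176),v=.08); wait(.2)
print(get_grip_width(),np.array(get_ft_force()),get_tcp_pos(),get_time())
snap("4",{"top":(115,110,110,95,7),"side":(195,80,100,110,5.4)})
E
```

```text
0.35165718506083615 [-0.489  0.477 -1.271] [0.521 0.272 0.176] 14.7417
```

View pics/top4_z.png

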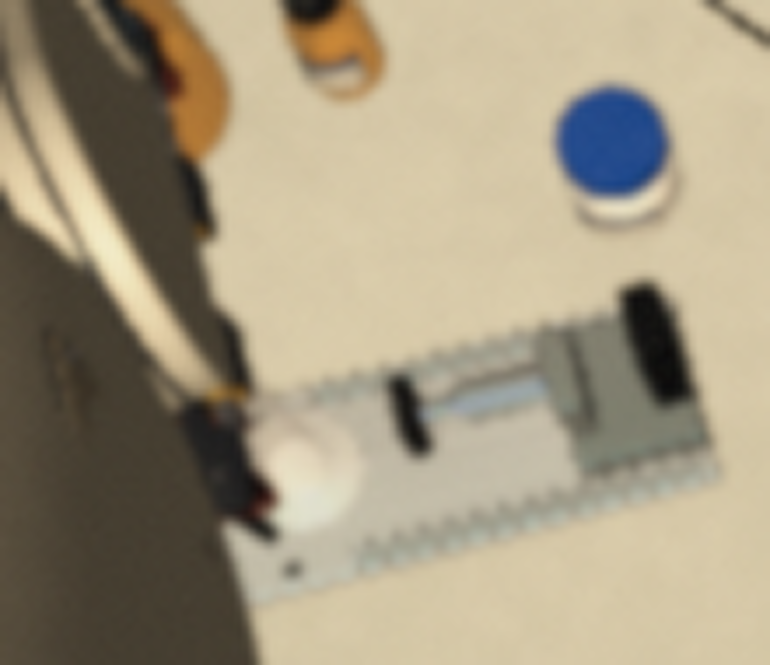

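View pics/side4_z.png

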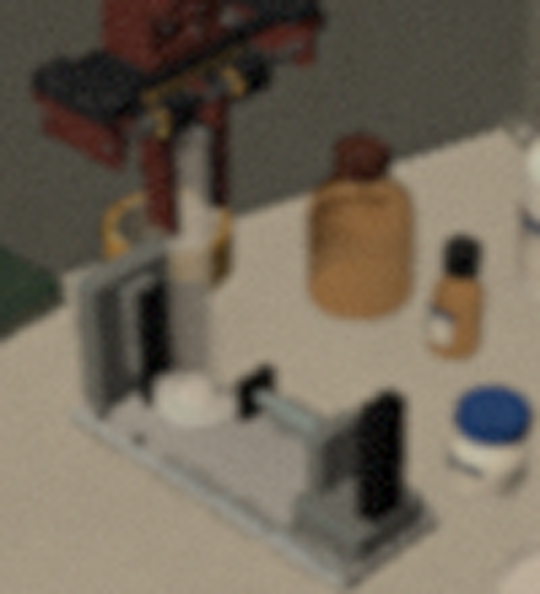

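```bash
python3 - <<'E'
from h import *
np.set_printoptions(precision=4,suppress=True)
def toS(p): d=np.array(p)[:2]-[SX,SY];c,s=np.cos(SA),np.sin(SA);return np.array([c*d[0]+s*d[1],-s*d[0]+c*d[1]])
for n,u,z in(("near540",(540,312),0),("far540",(540,118),.012),("near300",(300,378),0),("far330",(330,182),.012),("neart540",(540,270),.012)): print(n,toS(ray("top",ts(*u),z)))
# foot now, top crop offset (115,110) k7
print("foot",toS(ray("top",cr(302,465,115,110,7),.025)), toS(ray("side",cr(192,398,195,80,5.4),.025)))
print("padmid",toS(ray("top",ts(398,205),.070)),toS(ray("top",ts(640,75),.121)))
im=cv2.imread("pics/top4.png")[155:200,140:225]
im=cv2.convertScaleAbs(im,alpha=1.8,beta=-120)
cv2.imwrite("pics/t4c.png",cv2.resize(im,None,fx=9,fy=9,interpolation=cv2.INTER_CUBIC))
E
```

```text
near540 [-0.0445  0.042 ]
far540 [-0.0667 -0.041 ]
near300 [0.0645 0.0426]
far330 [ 0.03   -0.0372]
neart540 [-0.0502  0.0267]
foot [ 0.0467 -0.004 ] [ 0.0595 -0.0098]
padmid [-0.0052 -0.0003] [-0.1183 -0.0105]
```

View pics/t4c.png

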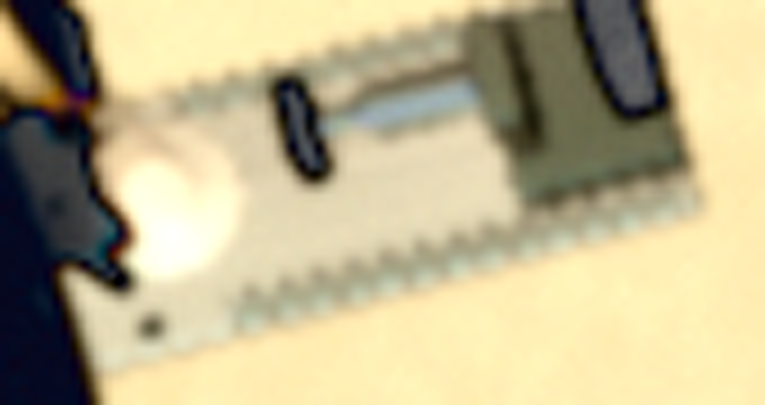

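```bash
python3 - <<'E'
from h import *
np.set_printoptions(precision=4,suppress=True)
def toS(p): d=np.array(p)[:2]-[SX,SY];c,s=np.cos(SA),np.sin(SA);return np.array([c*d[0]+s*d[1],-s*d[0]+c*d[1]])
for z in(.0345,):print("foot",toS(ray("top",cr(302,465,115,110,7),z)), toS(ray("side",cr(194,400,195,80,5.4),z)))
u={n:proj(n,[S(.045,0,.03)])[0] for n in("top","side")}
for n,(x,y,k) in {"top":(115,110,7),"side":(195,80,6)}.items():
    im=cv2.imread(f"pics/{n}4.png");im=cv2.resize(im,None,fx=k,fy=k,interpolation=cv2.INTER_CUBIC)
    for r,z in((.0265,.03),(.0265,.039),(.014,.05),(.016,.23)):
        t=np.linspace(0,6.29,30);b=S(.045);P=np.c_[b[0]+r*np.cos(t),b[1]+r*np.sin(t),0*t+z]
        cv2.polylines(im,[np.round((proj(n,P)+.5)*k-.5).astype(int)],True,(255,0,255),1,cv2.LINE_AA)
    cv2.imwrite(f"pics/{n}4o.png",im[y*k:y*k+95*k,x*k:x*k+100*k])
E
```

```text
foot [ 0.0449 -0.001 ] [ 0.048  -0.0009]
```

View pics/top4o.png

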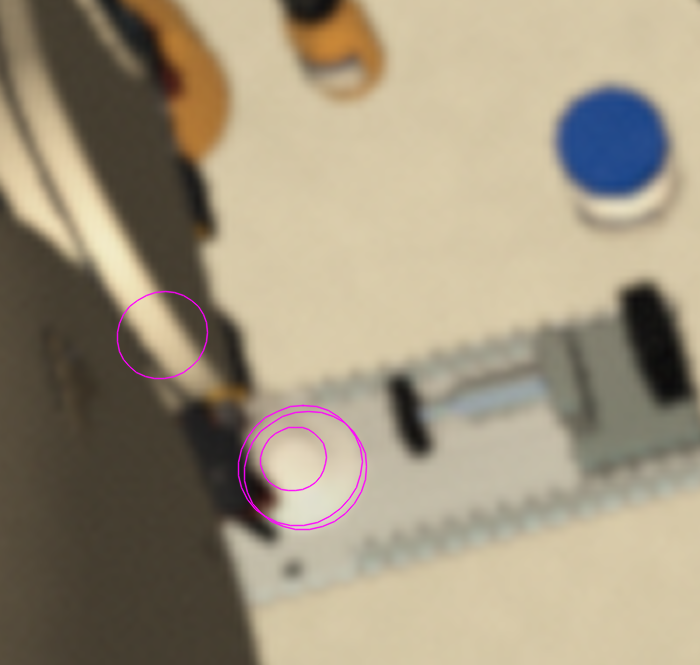

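View pics/side4o.png

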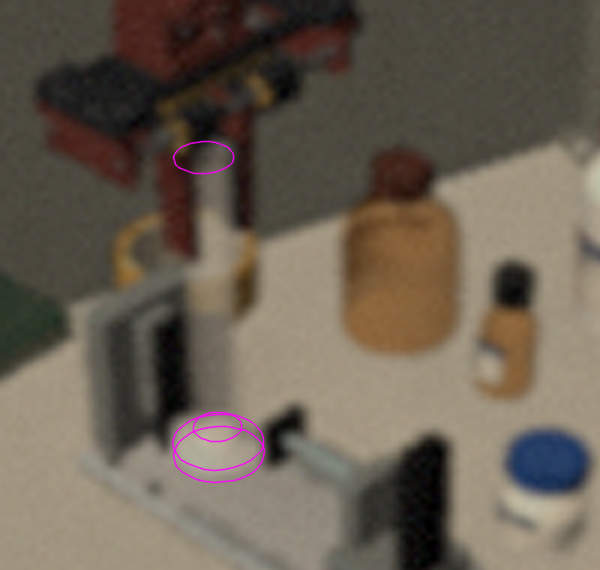

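The overlay shows the held foot matching its predicted place in both views, about 1 px off in the side view. I lower it gently until it touches the plate.

```bash
python3 - <<'E'
from h import *
np.set_printoptions(precision=4,suppress=True)
print(np.array(get_ft_force()))
print(movel(S(.045,0,.163),v=.03,until_force=2),get_tcp_pos())
print(movel(S(.045,0,.152),v=.012,until_force=2),np.array(get_tcp_pos()),np.array(get_ft_force()),get_grip_width(),get_time())
E
```

```text
[ 0.5038 -0.2157 -1.3706]
False [0.5207 0.2717 0.1628]
True [0.5209 0.2719 0.1579] [0.4566 0.1051 4.1014] 0.3463334757764778 15.9667
```

```bash
python3 - <<'E'
from h import *
np.set_printoptions(precision=4,suppress=True)
def toS(p): d=np.array(p)[:2]-[SX,SY];c,s=np.cos(SA),np.sin(SA);return np.array([c*d[0]+s*d[1],-s*d[0]+c*d[1]])
def FS():
    f=np.mean([get_ft_force() for _ in range(8)],0);c,s=np.cos(SA),np.sin(SA);return np.array([c*f[0]+s*f[1],-s*f[0]+c*f[1],f[2]])
movel(S(.045,0,.1588),v=.02);wait(.1);f0=FS();print(f0)
print(movel(S(.060,0,.1588),v=.03,until_force=2.5),toS(get_tcp_pos()),FS())
print(movel(S(.078,0,.1588),v=.012,until_force=2.5),toS(get_tcp_pos()),FS());wait(.1);print(FS(),np.array(get_ft_torque()),get_time())
E
```

```text
[-0.2017 -0.2777 -1.2377]
False [0.0601 0.0001] [ 0.0154 -0.1755 -1.4986]
True [0.0624 0.0006] [-2.5001 -0.6073 -1.5497]
[-1.067  -1.41    1.1608] [-0.235  -0.2525 -0.0343] 17.625
```

```bash
python3 - <<'E'
from h import *
snap("5",{"top":(115,110,110,95,7),"side":(195,90,80,85,7)})
E
```

View pics/top5_z.png

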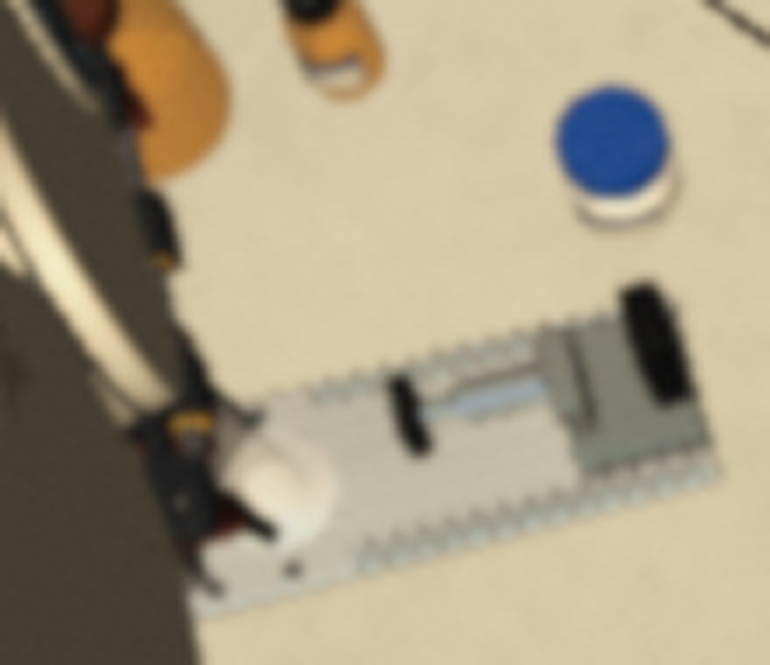

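View pics/side5_z.png

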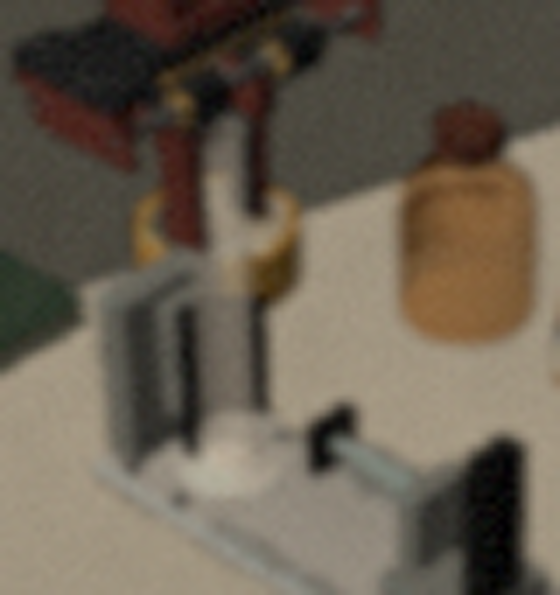

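```bash
cat >> h.py <<'E'
def toS(p): d=np.array(p)[:2]-[SX,SY];c,s=np.cos(SA),np.sin(SA);return np.array([c*d[0]+s*d[1],-s*d[0]+c*d[1]])
def FS(n=8):
    f=np.mean([get_ft_force() for _ in range(n)],0);c,s=np.cos(SA),np.sin(SA);return np.array([c*f[0]+s*f[1],-s*f[0]+c*f[1],f[2]])
E
python3 - <<'E'
from h import *
np.set_printoptions(precision=4,suppress=True)
p=toS(get_tcp_pos());f0=np.array([-.1,-.25,-1.3]);x,y=p
for i in range(14):
    f=FS()-f0
    print(i,np.array([x,y])*1000,toS(get_tcp_pos())*1000,f,round(get_time(),2))
    if np.linalg.norm(f)>10: break
    dy=np.clip(f[1]*.0008,-.0015,.0015); dx=np.clip((3+f[0])*.0005,-.001,.0015)
    if f[0]<-2.2 and abs(f[1])<.5: break
    x+=dx;y+=dy
    movel(S(x,y,.159),v=.015);wait(.05)
E
```

```text
0 [62.2728  0.6189] [62.2728  0.6189] [-0.3359  0.4685  3.1003] 17.73
1 [63.6049  0.9936] [63.3212  0.7855] [-3.1845 -2.4894  0.2832] 18.04
2 [63.5126 -0.5064] [63.4225  0.1976] [-2.235   1.07    1.9496] 18.34
3 [63.8951  0.3496] [63.8418  0.4223] [-2.7999 -0.2647 -0.5695] 18.64
```

```bash
cat >> h.py <<'E'
def FM(n=8):
    L=[]
    for _ in range(n): L.append(FS(1)); wait(.025)
    return np.mean(L,0)
E
python3 - <<'E'
from h import *
np.set_printoptions(precision=4,suppress=True)
print(FM(),toS(get_tcp_pos())*1000)
for y in(.002,-.002,.0003):
    movel(S(.0636,y,.159),v=.015);wait(.1);print(y,FM(),toS(get_tcp_pos())*1000,get_time())
E
```

```text
[-2.8999 -0.2086 -2.452 ] [63.874   0.4207]
0.002 [-3.31   -4.0518 -4.6454] [63.634   1.0232] 19.4
-0.002 [-2.3848  4.8246  1.452 ] [63.5925 -0.557 ] 20.1167
0.0003 [-1.6371  0.3728 -3.2751] [63.6551  0.204 ] 20.7167
```

```bash
python3 - <<'E'
from h import *
np.set_printoptions(precision=4,suppress=True)
movel(S(.0640,.0003,.159),v=.015)
print(movel(S(.0640,.0003,.1565),v=.008,until_force=2.5),np.array(get_tcp_pos()),FM(4),get_time())
snap("6",{"top":(115,110,110,95,7),"side":(195,90,80,85,7)})
E
```

```text
True [0.5155 0.2895 0.1582] [-1.8166 -0.8023  1.7638] 21.275
```

View pics/side6_z.png

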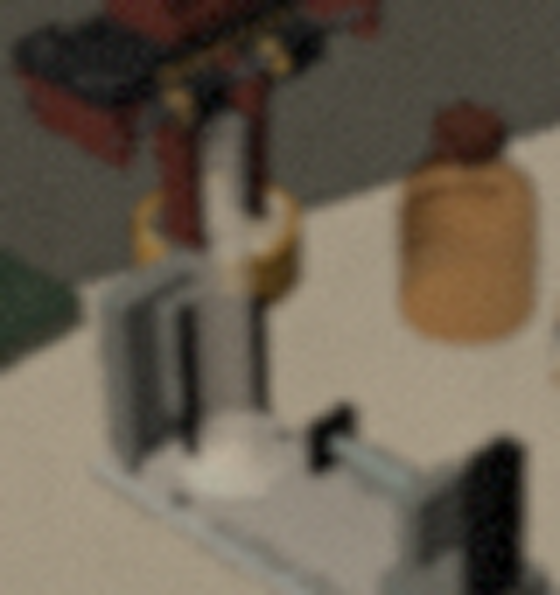

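The foot is down on the plate (TCP 0.158, as expected) and the tube sits in the V. I release and rise.

```bash
python3 - <<'E'
from h import *
np.set_printoptions(precision=4,suppress=True)
for o in(.38,.45,.8): command_gripper(o);print(o,get_grip_width(),FS())
p=get_tcp_pos()
print(movel([p[0],p[1],.19],v=.05,until_force=3)); movel([p[0],p[1],.27],v=.12)
movel(S(-.02,0,.30),v=.2)
print(get_time())
snap("7",{"top":(115,110,110,95,7),"side":(195,80,100,110,5.4)})
E
```

```text
0.38 0.3838202527802665 [-0.6032 -0.7664  0.0978]
0.45 0.45060648717304036 [ 0.0696  0.1051 -0.3931]
0.8 0.7997530590079728 [ 0.7518 -0.41    0.3203]
False
24.875
```

View pics/side7_z.png

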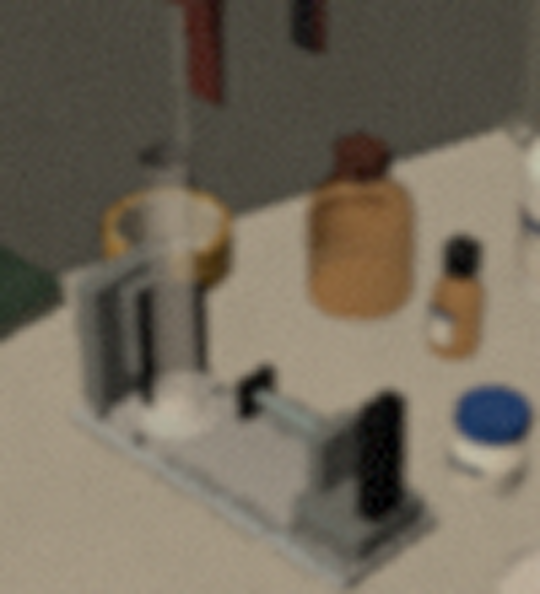

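View pics/top7_z.png

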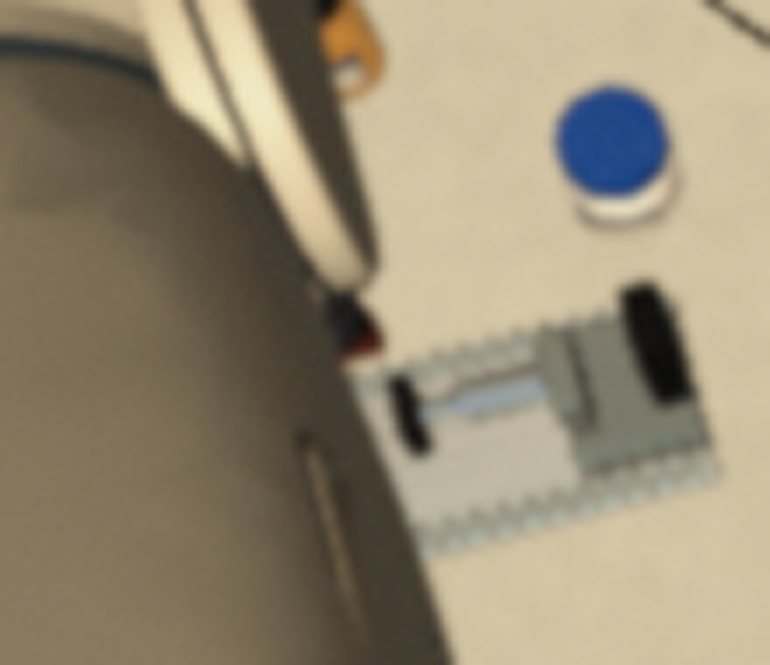

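```bash
python3 - <<'E'
from h import *
np.set_printoptions(precision=4,suppress=True)
move_pose(S(-.1177,0,.25),Q(-74.5))
print(np.array(get_joint_pos()),get_time())
movel(S(-.1177,0,.15),v=.15)
snap("8",{"top":(150,90,110,95,7),"side":(215,90,90,95,6)})
E
```

```text
[0.1813 0.3207 1.7164 0.0001 1.1046 1.4796] 26.2417
```

View pics/side8_z.png

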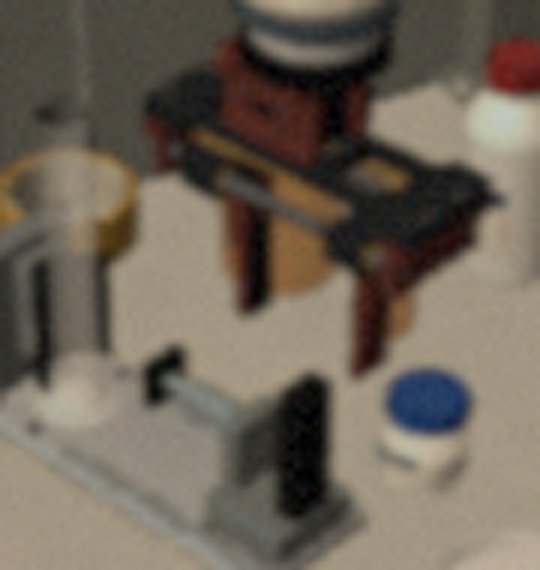

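The fingers straddle the handle: tip midpoint (308,342), handle top centre (305,385). I descend.

```bash
python3 - <<'E'
from h import *
np.set_printoptions(precision=4,suppress=True)
print(FM(4)); print(movel(S(-.1177,0,.088),v=.06,until_force=4),np.array(get_tcp_pos()),get_time())
snap("9",{"top":(150,90,110,95,7),"side":(215,90,90,95,6)})
E
```

```text
[-0.2273  0.1346 -0.0697]
False [0.5646 0.115  0.0884] 28.4417
```

View pics/side9_z.png

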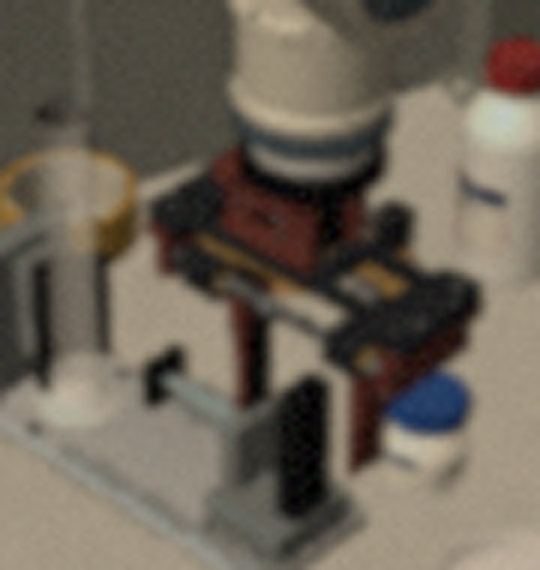

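```bash
python3 - <<'E'
from h import *
np.set_printoptions(precision=4,suppress=True)
for o in(.5,.3,.25,.2,.1): command_gripper(o);print(o,get_grip_width(),FM(3),toS(get_tcp_pos()),get_time())
E
```

```text
0.5 0.4975939834638174 [-0.393  -0.467  -0.1945] [-0.1177  0.    ] 29.225
0.3 0.2993623416071972 [-0.0373  0.3663  0.2479] [-0.1177 -0.    ] 29.8
0.25 0.2508288159506287 [ 0.0166 -0.3339  0.4945] [-0.1177  0.    ] 30.1917
0.2 0.20467901829219784 [ 7.0669 -0.8625  0.4339] [-0.1165  0.    ] 30.5667
0.1 0.2036480017259161 [ 7.5115 -0.4813  0.8107] [-0.1165  0.    ] 30.8583
```

```bash
python3 - <<'E'
from h import *
np.set_printoptions(precision=4,suppress=True)
for x in(-.10,-.085,-.075):
    movel(S(x,0,.0884),v=.04); print(x,FM(3),toS(get_tcp_pos()),get_time())
snap("10",{"top":(130,140,90,65,8),"side":(205,110,70,70,8)})
E
```

```text
-0.1 [-6.4977 -0.8007 -4.0654] [-0.1012 -0.    ] 31.525
-0.085 [-7.4308 -1.5984 -3.9877] [-0.0863 -0.0001] 32.125
-0.075 [-7.1353 -1.5753 -4.6566] [-0.0763 -0.0001] 32.6
```

View pics/side10_z.png

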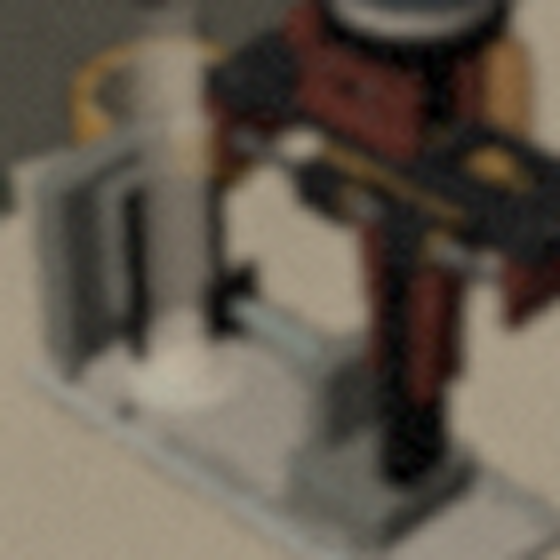

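View pics/top10_z.png

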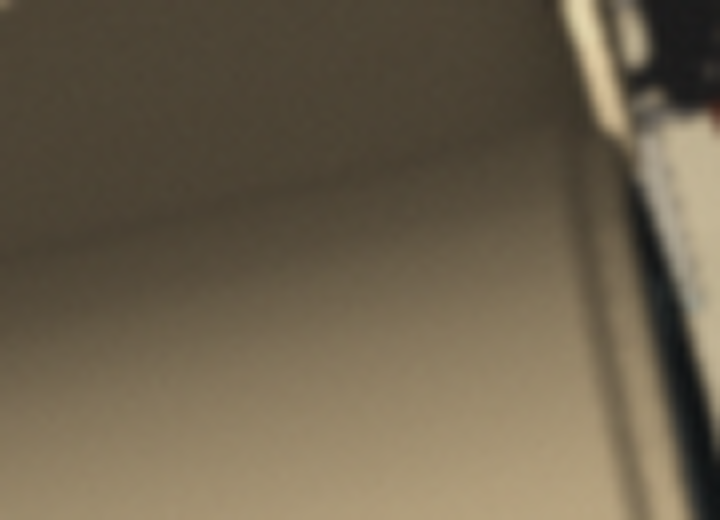

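```bash
python3 - <<'E'
from h import *
np.set_printoptions(precision=4,suppress=True)
for x in np.arange(-.0725,-.0569,.0025):
    movel(S(x,0,.0884),v=.02); wait(.1);f=FM(6); print(round(x*1000,1),f,toS(get_tcp_pos())*1000,round(get_time(),2))
    if f[0]<-12: break
snap("11",{"top":(130,140,90,65,8),"side":(205,110,70,70,8)})
E
```

```text
-72.5 [-8.8654 -1.8044 -4.3695] [-74.021   -0.1677] 33.23
-70.0 [-9.1481 -2.0525 -4.2422] [-71.6262  -0.1833] 33.75
-67.5 [-9.2446 -1.9935 -4.442 ] [-69.1429  -0.1897] 34.27
-65.0 [-9.1901 -2.2409 -4.5443] [-66.6765  -0.2003] 34.8
-62.5 [-9.2866 -1.9884 -3.9767] [-64.1882  -0.224 ] 35.33
-60.0 [-10.0522  -2.0923  -4.5367] [-61.8077  -0.2186] 35.85
-57.5 [-11.1412  -2.3356  -4.3071] [-59.4724  -0.1894] 36.38
```

View pics/side11_z.png

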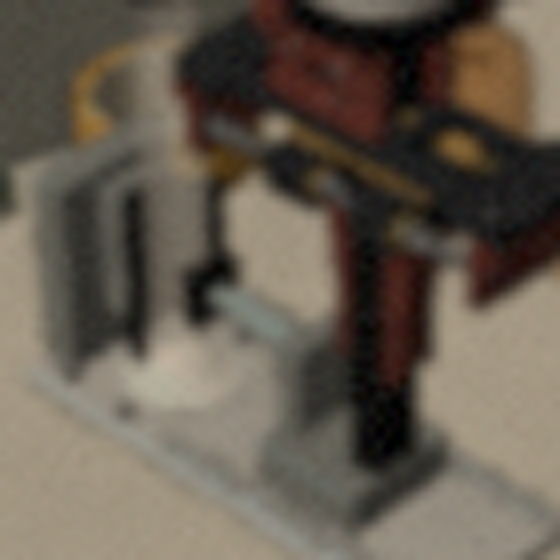

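The force starts to rise at a handle position of about -62.6 mm. That matches the geometric prediction of -62.7 mm, so I go on to about -54.6 mm (8 mm of compression).

```bash
python3 - <<'E'
from h import *
np.set_printoptions(precision=4,suppress=True)
for x in (-.0550,-.0535,-.0522):
    movel(S(x,0,.0884),v=.02); wait(.1);f=FM(6);p=toS(get_tcp_pos())*1000; print(round(x*1000,1),f,p,round(get_time(),2))
    if f[0]<-14.6 or p[0]>-54.9: break
snap("12",{"top":(130,140,90,65,8),"side":(205,110,70,70,8)})
E
```

```text
-55.0 [-12.5106  -1.9872  -4.2098] [-57.1831  -0.2399] 37.0
-53.5 [-13.6404  -2.3841  -4.4307] [-55.8982  -0.2351] 37.5
-52.2 [-14.6353  -2.5378  -4.4353] [-54.7655  -0.2338] 38.0
```

View pics/side12_z.png

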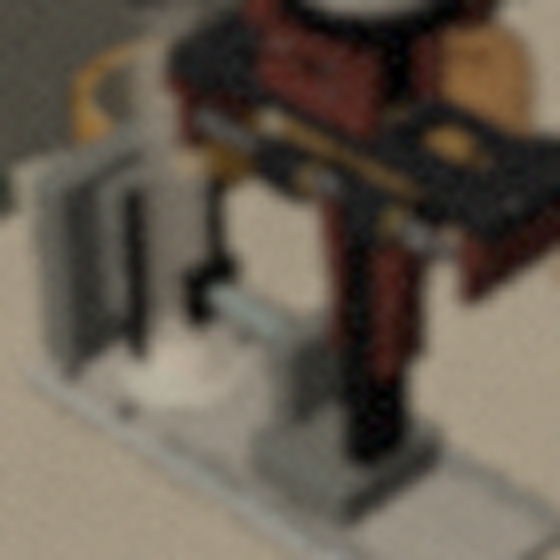

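```bash
python3 - <<'E'
from h import *
np.set_printoptions(precision=4,suppress=True)
movel(S(-.0545,0,.0884),v=.01); wait(.1);print(FM(4),toS(get_tcp_pos())*1000)
for o in(.24,.35,.6,1.0): command_gripper(o);print(o,get_grip_width(),FM(2),toS(get_tcp_pos())*1000)
p=get_tcp_pos()
print(movel([p[0],p[1],.13],v=.08,until_force=4)); movel([p[0],p[1],.26],v=.15)
movel(S(-.20,0,.30),v=.2)
print(get_time())
snap("13",{"top":(115,125,105,85,7),"side":(195,80,90,100,6)})
E
```

```text
[-4.4413 -4.5261 -8.4637] [-54.827   -0.2155]
0.24 0.24310129738712027 [ 0.1165 -0.4658  0.0935] [-54.2358   0.0543]
0.35 0.34884852331948585 [-0.1559 -0.3006  0.4024] [-54.4834   0.0121]
0.6 0.600627939922602 [-0.1273  0.2388 -0.3287] [-54.5086  -0.01  ]
1.0 1.0003149288633033 [0.1877 0.2406 0.0903] [-54.4912  -0.0053]
False
43.4333
```

View pics/side13_z.png

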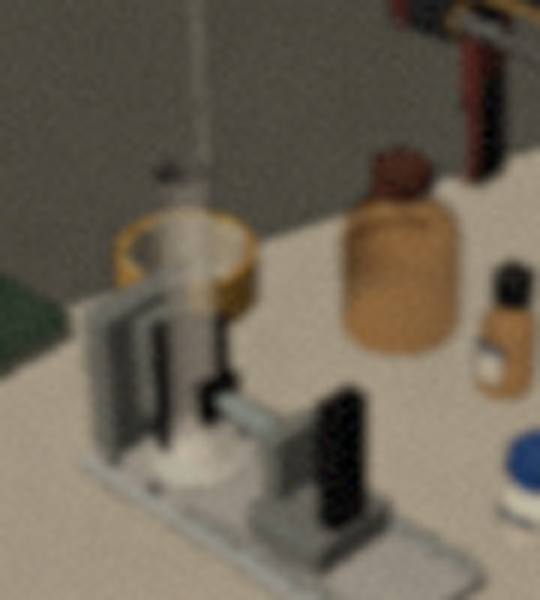

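View pics/top13_z.png

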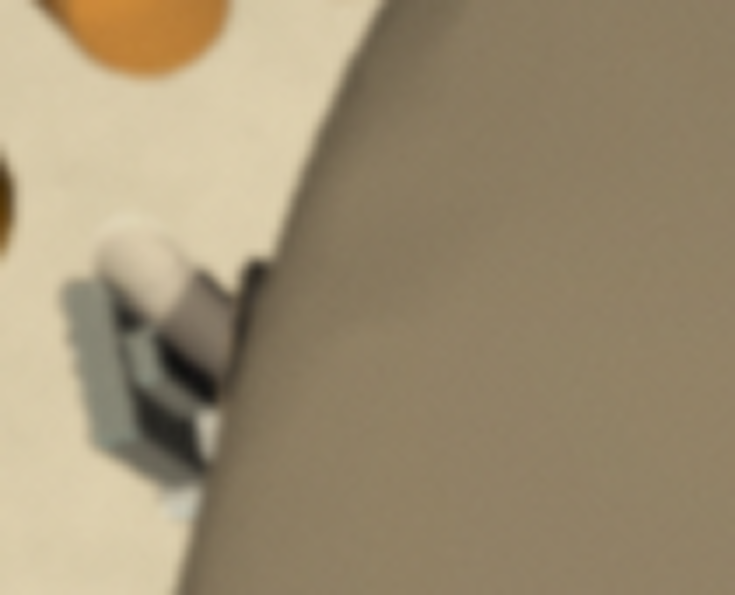

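```bash
python3 - <<'E'
from h import *
movel([.40,-.02,.32],v=.25);print(get_time())
snap("14",{"top":(115,130,105,75,7),"side":(195,80,90,100,6)})
np.set_printoptions(precision=4,suppress=True)
E
```

```text
44.4667
```

View pics/top14_z.png

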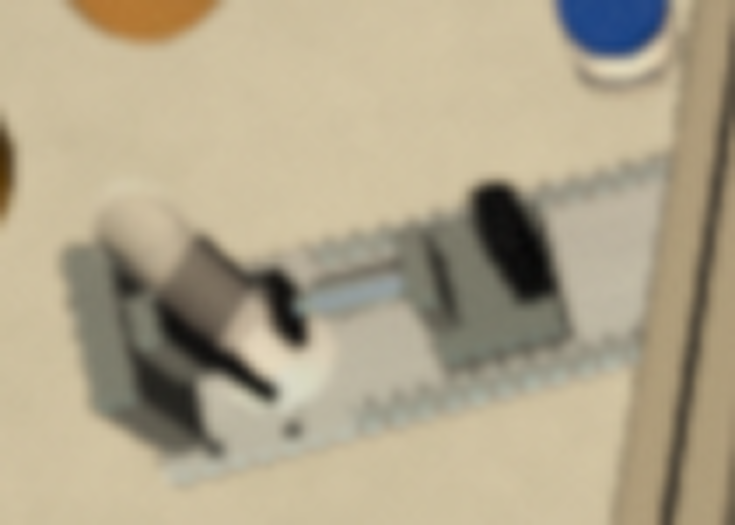

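View pics/side14.png

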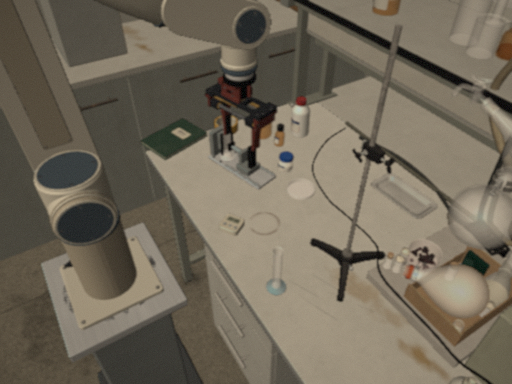

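```bash
python3 - <<'E'
from h import *
a=cv2.imread("pics/top4.png");b=cv2.imread("pics/top14.png")
k=16
A=cv2.resize(a[158:183,165:215],None,fx=k,fy=k,interpolation=cv2.INTER_CUBIC)
B=cv2.resize(b[158:183,145:195],None,fx=k,fy=k,interpolation=cv2.INTER_CUBIC)
cv2.imwrite("pics/A.png",A[:300]);cv2.imwrite("pics/stems.png",np.vstack([A[:300],B[:300]]))
cv2.imwrite("pics/stems.png",np.vstack([A[:296],B[100:400]]))
E
```

```text
(no output)
```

View pics/stems.png

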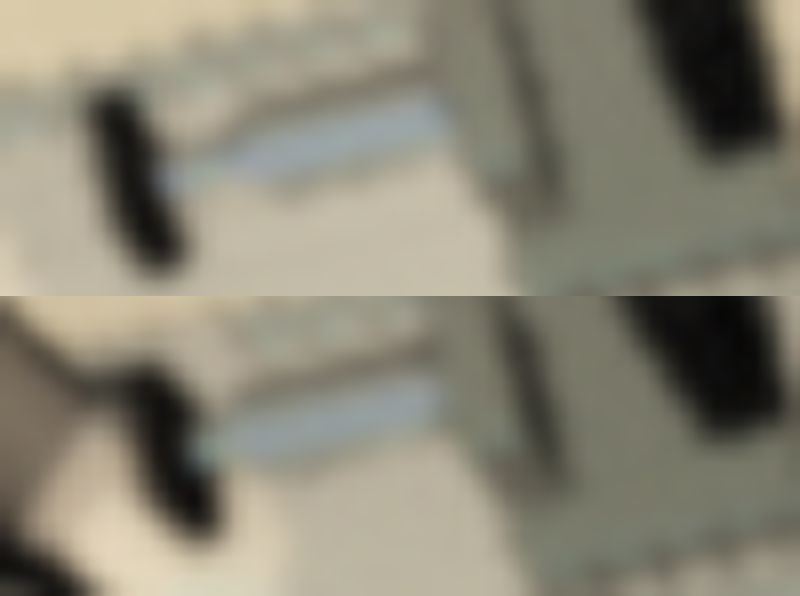

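```bash
python3 - <<'E'
from h import *
job_done();print(get_time())
E
```

```text
the job is handed in; nothing more can be done
the job is handed in; nothing more can be done
```

The tall cylinder stands upright in the V's notch on the holding stand. The jaw's pad bears softly on it, pushed back about 8 mm of its 16 mm, by my measurements. I handed the job in at about 44.5 s on the robot's clock, with the arm clear of everything.

- **Cylinder:** I gripped it 165 mm up, closing only until it held, and set it down in front of the V at the expected height. I then moved it level into the notch, keeping contact forces to a few newtons (peak reading about 6 N). A small push to either side met both cheeks equally. I lowered it the last millimetre and let go before touching the jaw.
- **Jaw and pad:** I slid the jaw up by its handle. The pad met the glass within 0.1 mm of where geometry predicted.
- **Pad checks:** The handle position gives about 7.9 mm of pad travel, the rise in force (5.4 N) gives about 9 mm, and the top picture taken after letting go gives about 7 to 8 mm. These differ by about 2 mm, and none comes near pressing the pad home.
- **Short cylinder:** The last picture shows it standing where it was.

**What disagreed or could not be checked:**
- The V stopped the tube about 6 mm short of my image-based estimate. I put that down to how I had read the cheek tips, and the side-to-side check confirmed the tube was in the notch.
- The grip force itself cannot be read, so I could not confirm it against the 20 N a finger suggested.

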